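# Crack open a stuck dry case

## Robot

A 7-joint arm with a two-finger parallel gripper is mounted at the origin on a cart in front of the work surface, level with it; the furniture and walls round the work are solid. World frame = base frame: x ahead of the robot, y to its left, z up, the work surface at z = 0. Lengths are in m, angles in rad, forces in N, time in s.
With the tool pointing down it reaches from about 0.4 to 0.85 m from the base axis. Payload 10.4 kg.
Tool frame: the origin (TCP) lies at the very end of the fingers, on their centre line; the grasp point (between the pads) lies 19 mm behind it; z points along the fingers, y is the direction in which the jaws open and shut (so a half turn about z gives the same grasp; the last joint's range is limited). The gripper opens to 87 mm and grips with 3 to 60 N. Pads are 19 mm wide; open, the fingers measure 117 mm over their backs; the gripper's body (75 mm by 190 mm) begins 51 mm behind the grasp point.
Start: joints at [1.275, 0.332, -0.065, 1.46, 0.022, 1.35, -0.088], TCP at [0.168, -0.602, 0.223] pointing down, gripper open.
Joint ranges: [-2.6, 2.6], [-0.5, 2.12], [-1.47, 1.34], [0.16, 2.42], [-1.27, 4.41], [0.06, 2.06], [-2.6, 2.6]. Speed limits (rad/s): [2.22, 2.22, 2.79, 2.79, 3.14, 3.14, 3.14].

## Interface

Orientations are given as a unit quaternion [x, y, z, w].
In Python, from bench import read_state, camera, close_job gives the robot as it stands.
- The arm moves only by the shell command python3 -m inch 'ROWS' [OPENING] [FORCE]. ROWS is JSON, a list of rows, each a list of 6 numbers: the shift along the tool's x, y, z as a fraction of full scale, then the turn, a rotation vector about the tool's x, y, z as a fraction of full scale. In form: [[tx, ty, tz, ax, ay, az], ...]. A call has 1 to 5 rows; each row shifts and turns the commanded pose from where the row before left it, along the tool's axes as they then stand; what a row does not reach is not made up. Full scale, the value 1, is 0.04 m for a shift and 120 degrees for a turn. A row lasts 1/8 s, in which the tool goes at most 62.5 mm and 10.7 degrees, less where a joint would pass 70% of its speed; a pose out of reach is approached as far as the arm can. A call with a number of a shift or a turn outside -1 to 1 is refused whole. A call with a gripper value outside its range is refused whole. OPENING is the opening, from -1 (shut) to 1 (fully open), so that 0 is half open, set as the call begins (- or left out, the last holds). The fingers move at their own pace and stop on an object; FORCE is the grip in N (left out, the last holds). Time passes only in rows, so rows that do not move let the fingers close. It gives the time, the measured TCP pose, the force and the opening at its end, in the units of the state.
- read_state(): the state, without advancing time (a new reading comes with each control period).
- camera(name): name is "scene" or "top" or "wrist"; returns a dict with "img" (420x560x3 uint8, red, green, blue), "depth" (420x560 float32, m along the optical axis (not along the pixel's ray), 0 where there is no reading), "fx", "fy", "cx", "cy" (pixels), "position" and "orientation" of the camera in the world; the wrist camera has in their place "tool_from_camera" (4x4, takes a point from camera to tool coordinates, whose origin is the TCP and whose axes are the flange's). Camera axes: x right, y down, z forward; pixel columns grow to the right and rows downward; lengths in m; the calibration is good to about 2 mm. A picture is of the moment at which its call begins: read the wrist's pose just before it.
- close_job(): hands the job in, once; it reports no verdict.
The state is a dict: "time": time; "joint_positions": joint angles; "joint_vel": joint speeds; "joint_torque": joint torques, N m; "ee_pos": TCP position; "eef_rot": TCP orientation; "ft_force": force on the tool from outside, world axes, zero at the start; "torque": the same for the moment, N m; "width": finger opening in m.
Only numpy, scipy, OpenCV 4.12 (cv2) and the standard library are available. Lean on these libraries where they do the work, as an engineer would, in place of code of your own. Each camera call takes 0.05 s, during which the arm holds its last target.

## Task

The lid of the dry case has to be vented: turn the red turnbutton clockwise (seen from above) until it is fully clear of the lid, then pull the lid up by its black bar until the sticky gasket lets go, without letting the lid fly open (its front edge must never rise more than 8 cm). Finish while still holding the bar, with the lid still and its front edge about 4 cm above the case; the program ends holding it there, nothing is let go. Leave the tape measure, the screwdriver and the glue bottle where they are.

Things in the scene. Friction and masses are not known exactly. Their poses are not given: they have to be found in the camera images.
- case: Grey metal dry case, 200 (x) by 220 (y) by 88 mm high without its lid, screwed to the bench on dark feet (it cannot move). Origin: centre of its underside on the bench. Its x axis points from the turnbutton side (front) to the hinge side (back), z up. The white lid's top face is 102 mm above the bench when shut; the lid's front edge lies 100 mm in front of the origin. The hinge axis is level along the case's y, at case x = +103 mm, z = 92 mm.
- lid_hinge (a joint): Angle of the white lid (390 g with bar), rad: 0 shut, grows as its front edge rises; the front edge is 203 mm from the hinge, so 0.2 rad is a gap of 40 mm. A sticky rubber gasket along the front holds it: about 12 to 24 N of upward pull at the bar are needed, most at the very beginning, and the pull drops off once the lid has opened about 0.05 rad. It does not stay up by itself: let go, it falls back on to the gasket lip (about 0.07 rad).
- lid: The white lid, 200 (x) by 222 (y) by 10 mm, with its bar. Origin: on the hinge axis, midway along it, at the back of the case; x points away from the lid's front edge, y along the hinge.
- turnbutton (a joint): Angle of the red turnbutton, rad: 0 when its long arm points along the case's x axis over the lid (the lid is then blocked), growing clockwise seen from above, stop at 1.6; from 1.25 on the arm is clear of the lid. Turns stiffly (0.05 N m) and stays where it is left.
- turnbutton_grip (a point): Point to grip the red turnbutton, on its upright turning axis (case x = -121 mm, y = 0), 127.5 mm above the bench. The button is a fin 12 mm wide, 44 mm long along the arm (19 mm behind the axis, 25 mm towards the arm's tip; the low arm, 7 mm thick, reaches 45 mm), its top 10 mm above this point and its foot 24 mm below; the block's top and the lid are 24 to 28 mm below. The point's x axis points along the arm, z up.
- lid_bar (a point): Black round bar handle on the lid, diameter 14 mm, 100 mm long along its y axis (parallel to the hinge) between two steel posts. This point: middle of the bar, 38 mm above the lid's top face, 125 mm in front of the hinge axis and 48 mm above it when shut, 99 mm behind the turnbutton's axis. Moves with the lid.
- tape_measure: Black tape measure, 37 x 80 x 69 mm, standing loose on the bench to the left of the case; origin at the centre of its underside. A bystander, leave it.
- screwdriver: Blue screwdriver, 200 mm long, lying loose on the bench to the right of the case; origin at the centre of its underside. A bystander, leave it.
- glue_bottle: White glue bottle with a blue cap, 43 x 43 x 128 mm, standing loose on the bench to the right of the case; origin at the centre of its underside. A bystander, leave it.

How it is judged:
On the way, in this order (a step that is already met when the one before it is completed fails the run):
1. the turnbutton is turned clear of the lid, which is still shut (value of joint turnbutton above 1.25 rad and value of joint lid_hinge below 0.03 rad), for 0.1 s.
2. the lid has broken free of the gasket, pulled by its bar (value of joint lid_hinge above 0.1 rad and contact force between lid and the fingers above 1 N), for 0.1 s.
At the end, for the whole second after the job is handed in: The lid is held still by the gripper on its bar at 0.13 to 0.28 rad (front edge 26 to 56 mm above the case), the turnbutton stands clear of the lid (over 1.25 rad), and the three bystanders are within 30 mm of where they were (value of joint lid_hinge between 0.13 and 0.28 rad and velocity of joint lid_hinge between -0.05 and 0.05 rad/s and contact force between lid and the fingers above 1 N and value of joint turnbutton above 1.25 rad and distance of each of tape_measure, screwdriver, glue_bottle from where it was at the start of the episode below 0.03 m); the arm keeps its last pose, push and grip.
It fails at once if the lid flies open (over 0.40 rad, front edge 8 cm up) (value of joint lid_hinge above 0.4 rad).
It fails at once if a bystander is pushed away (distance of any of tape_measure, screwdriver, glue_bottle from where it was at the start of the episode above 0.03 m).
It also fails if it takes over 42 s, if anything falls off the work surface, if the arm or the gripper's body presses on something with over 40 N, if the wrist force passes 120 N, or if a joint passes its speed limit or range.

## Working session

There is one attempt and no reset: what is moved stays moved. The work goes in short steps, Python scripts to look and compute and a shell command to move; the robot and the scene stay as the last step left them, time stands still between calls to the robot, and variables do not carry over. Pictures are saved under pics/ and viewed, and the job is handed in when it is done.

```bash
ls; mkdir -p pics; python3 - <<'E'
from bench import *
import cv2,json
s=read_state(); print(s)
for n in("scene","top"):
    c=camera(n); cv2.imwrite(f"pics/{n}0.png",c["img"][:,:,::-1]); print(n,c["fx"],c["fy"],c["cx"],c["cy"],c["position"],c["orientation"])
E
```

```text
pics
{'time': 0.0, 'joint_positions': array([ 1.27539675,  0.33285333, -0.0647041 ,  1.46092706,  0.02159688,
        1.34990578, -0.08851621]), 'joint_vel': array([-0.00117926, -0.00018084, -0.00051997,  0.00124288,  0.00114965,
        0.00119616,  0.00147868]), 'joint_torque': array([-2.78470015e-04, -6.23253322e+01,  2.45495327e-02, -3.89892805e+01,
       -6.14311569e-02,  3.94599012e-02,  1.66245513e-04]), 'ee_pos': array([ 0.16828731, -0.6015191 ,  0.22177234]), 'eef_rot': array([ 9.90711199e-01,  1.35980996e-01, -1.25101269e-04, -6.87777360e-04]), 'ft_force': array([0.57458379, 0.18878319, 0.4310782 ]), 'torque': array([ 0.05451329, -0.03354063,  0.00059544]), 'width': 0.08689880568634946}
scene 399.9114968896901 399.9114968896901 277.9361247694502 209.19903927289928 [0.4400603  0.7802308  0.72125176] [-0.10160107  0.88807912 -0.44590217  0.04651837]
top 452.9153559647398 452.9153559647398 281.2968294985091 207.13256985526746 [0.46024551 0.01785681 0.98331008] [-0.69863092  0.71002487 -0.0611264   0.06358522]
```

View pics/scene0.png

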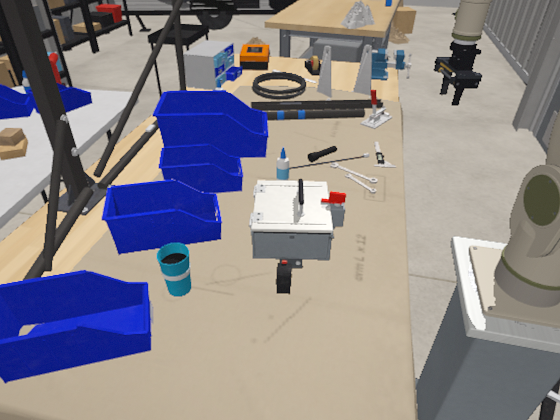

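View pics/top0.png

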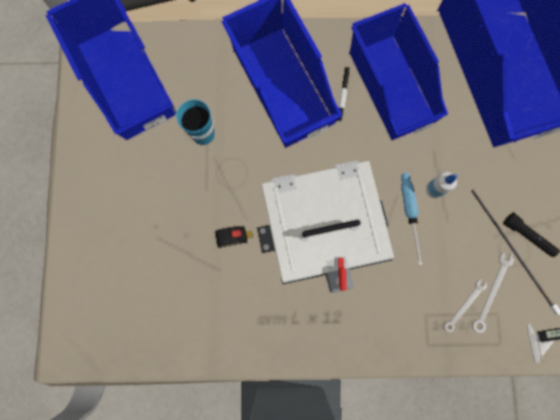

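Scene view: case at about (290,210). Top view: red button at (342,273), black bar from (305,234) to (358,224), lid about (263–392, 165–280). The tape measure is at (232,236), the screwdriver at (412,200) and the bottle at (445,184).

```bash
cat > h.py <<'E'
import numpy as np, cv2
from scipy.spatial.transform import Rotation as R
from bench import *
def ray(c,u,v):
    d=np.array([(u-c["cx"])/c["fx"],(v-c["cy"])/c["fy"],1.0]); Rm=R.from_quat(c["orientation"]).as_matrix()
    return np.array(c["position"]),Rm@d
def onplane(c,u,v,z):
    p,d=ray(c,u,v); return p+d*(z-p[2])/d[2]
def cloud(c):
    v,u=np.mgrid[:420,:560]; Z=c["depth"]
    P=np.stack([(u-c["cx"])/c["fx"]*Z,(v-c["cy"])/c["fy"]*Z,Z],-1)
    return P@R.from_quat(c["orientation"]).as_matrix().T+np.array(c["position"])
def red(im):
    h=cv2.cvtColor(im,cv2.COLOR_RGB2HSV); return ((h[...,0]<8)|(h[...,0]>172))&(h[...,1]>150)&(h[...,2]>90)
E
python3 - <<'E'
from h import *
c=camera("top"); im=c["img"]; P=cloud(c); v,u=np.mgrid[:420,:560]
h=cv2.cvtColor(im,cv2.COLOR_RGB2HSV)
m=red(im)&(u>320)&(u<365)&(v>245)&(v<300)
print("red n",m.sum(),cv2.minAreaRect(np.argwhere(m)[:,::-1].astype(np.float32)))
q=P[m]; print("z pct",np.percentile(q[:,2],[5,50,95])); 
top=q[q[:,2]>0.125]; print("fin top",len(top),top.mean(0),top.min(0),top.max(0), cv2.minAreaRect((top[:,:2]*1000).astype(np.float32)))
b=(h[...,2]<70)&(u>298)&(u<364)&(v>212)&(v<245)
r=cv2.minAreaRect(np.argwhere(b)[:,::-1].astype(np.float32)); print("bar",b.sum(),r)
q=P[b]; print(np.percentile(q[:,2],[5,50,95]))
B=np.array([onplane(c,*p,0.145)[:2] for p in cv2.boxPoints(r)]);print(B, B.mean(0))
w=(h[...,1]<40)&(h[...,2]>150)&(u>255)&(u<400)&(v>150)&(v<290)
w=cv2.morphologyEx(w.astype(np.uint8),cv2.MORPH_OPEN,np.ones((5,5)))
k=max(cv2.findContours(w,0,2)[0],key=cv2.contourArea); r=cv2.minAreaRect(k); print("lid",r)
L=np.array([onplane(c,*p,0.102)[:2] for p in cv2.boxPoints(r)]);print(L,L.mean(0),np.linalg.norm(np.diff(L,axis=0),axis=1))
print(np.percentile(P[w>0][:,2],[5,50,95]))
for n,(a,bb) in dict(tape=(232,236),sd=(412,200),glue=(447,182)).items(): print(n,P[bb,a])
E
```

```text
red n 167 ((342.0, 274.0), (30.0, 6.0), 90.0)
z pct [0.11056404 0.13679682 0.14026009]
fin top 124 [ 0.47559419 -0.0899683   0.14406675] [ 0.45659026 -0.09630218  0.12523965] [0.49686853 0.01785681 0.98331008] ((460.3919677734375, -43.486732482910156), (38.69366455078125, 116.42591094970703), 18.520750045776367)
bar 274 ((330.44122314453125, 227.73294067382812), (5.2152814865112305, 56.723506927490234), 77.59258270263672)
[0.14468849 0.14741002 0.15027215]
[[ 0.56355369 -0.01856793]
 [ 0.58478504 -0.12266308]
 [ 0.57514694 -0.12431677]
 [ 0.55399791 -0.02042247]] [ 0.5693709  -0.07149256]
lid ((326.6523742675781, 218.4822998046875), (105.56625366210938, 116.15951538085938), 77.6609115600586)
[[ 0.67474347  0.06409284]
 [ 0.72227718 -0.16510707]
 [ 0.5146076  -0.19818015]
 [ 0.47068232  0.02219564]] [ 0.59557764 -0.06924968] [0.23407702 0.21028667 0.22471074]
[0.09923828 0.1028854  0.10599144]
tape [0.56571264 0.12077994 0.06814769]
sd [ 0.64157217 -0.26070498  0.02832314]
glue [ 0.66301189 -0.31141947  0.10161342]
```

```bash
python3 -m inch '[[0.4,-0.4,-0.4,0,0,0],[0.66,-0.68,-0.4,0,0,0],[0.66,-0.68,-0.4,0,0,0],[0.66,-0.68,-0.4,0,0,0],[0.66,-0.68,-0.2,0,0,0]]' 0.2 40; python3 -m inch '[[0.66,-0.68,0,0,0,0],[0.66,-0.68,0,0,0,0],[0.66,-0.68,0,0,0,0],[0.66,-0.68,0,0,0,0],[0.66,-0.68,0,0,0,0]]'
```

```text
time: 0.78
ee_pos: [0.2525, -0.4479, 0.2953]
eef_rot: [0.991, 0.136, 0.0, 0.0]
ft_force: [1.3, 0.5, -0.1]
width: 0.0537
time: 1.4
ee_pos: [0.3427, -0.2812, 0.2944]
eef_rot: [0.991, 0.136, -0.0, 0.0]
ft_force: [0.1, 0.2, -0.1]
width: 0.0521
```

```bash
python3 - <<'E'
from h import *
c=camera("top"); im=c["img"]
# orientation of fin at its top
v,u=np.mgrid[:420,:560]
m=red(im)&(u>320)&(u<365)&(v>245)&(v<300)
for vv in range(255,292,2): print(vv,u[m&(v==vv)].mean() if (m&(v==vv)).any() else None, end=' ; ')
print(onplane(c,342,262,.1375),onplane(c,342,286,.1375))
s=read_state();print(s["ee_pos"],s["eef_rot"],s["joint_positions"])
E
```

```text
255 None ; 257 None ; 259 340.5 ; 261 340.5 ; 263 340.5 ; 265 340.5 ; 267 340.5 ; 269 341.5 ; 271 341.5 ; 273 342.0 ; 275 342.0 ; 277 342.0 ; 279 342.5 ; 281 342.5 ; 283 342.5 ; 285 342.5 ; 287 342.5 ; 289 342.5 ; 291 None ; [ 0.50592478 -0.09138967  0.1375    ] [ 0.46207071 -0.08966676  0.1375    ]
[ 0.34550523 -0.27668481  0.29470896] [ 9.90317804e-01  1.38817566e-01  4.55285224e-04 -3.49659952e-04] [ 0.9616526  -0.08903842 -0.35945945  1.77527236 -0.03265536  1.44956141
 -0.68481909]
```

```bash
python3 -m inch '[[0.65,-0.73,0,0,0,0],[0.65,-0.73,0,0,0,0],[0.65,-0.73,0,0,0,0],[0.65,-0.73,0,0,0,0],[0.4,-0.4,0,0,0,0]]'; python3 -m inch '[[0,0,0,0,0,0],[0,0,0,0,0,0]]'; python3 - <<'E'
from h import *
s=read_state();c=camera("wrist"); cv2.imwrite("pics/w1.png",c["img"][:,:,::-1]); print(s["ee_pos"],s["eef_rot"],c["tool_from_camera"])
E
```

```text
time: 2.08
ee_pos: [0.4227, -0.1204, 0.2946]
eef_rot: [0.991, 0.137, 0.0, 0.0]
ft_force: [0.1, -0.7, 0.5]
width: 0.0522
time: 2.33
ee_pos: [0.4217, -0.1231, 0.2944]
eef_rot: [0.991, 0.136, -0.0, 0.0]
ft_force: [-0.1, -0.1, -0.0]
width: 0.0523
[ 0.42170279 -0.12311452  0.29437654] [ 9.90775938e-01  1.35510093e-01 -2.24383782e-04  6.60974776e-05] [[ 4.30982722e-05 -9.58334487e-01 -2.85648402e-01  8.04714751e-02]
 [ 9.99999951e-01  1.29745361e-04 -2.84409727e-04 -6.94122906e-04]
 [ 3.09621205e-04 -2.85648376e-01  9.58334446e-01 -1.62284009e-01]
 [ 0.00000000e+00  0.00000000e+00  0.00000000e+00  1.00000000e+00]]
```

View pics/w1.png

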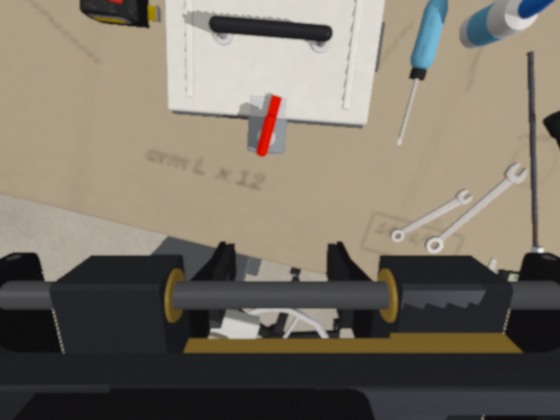

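Wrist view: red fin runs from (275,98) to (262,155), already turned slightly clockwise from the case axis. The bar runs from (213,23) to (328,33). I'll turn these into world coordinates.

```bash
cat >> h.py <<'E'
def wrist():
    s=read_state(); c=camera("wrist"); T=np.eye(4); T[:3,:3]=R.from_quat(s["eef_rot"]).as_matrix(); T[:3,3]=s["ee_pos"]
    W=T@c["tool_from_camera"]; c["position"]=W[:3,3]; c["orientation"]=R.from_matrix(W[:3,:3]).as_quat(); return s,c
E
python3 - <<'E'
from h import *
s,c=wrist(); im=c["img"];P=cloud(c);v,u=np.mgrid[:420,:560]
h=cv2.cvtColor(im,cv2.COLOR_RGB2HSV)
m=red(im)&(u>240)&(u<300)&(v>80)&(v<170)
q=P[m]; t=q[(q[:,2]>.132)&(q[:,2]<.143)]; print(m.sum(),len(t),t[:,2].mean())
r=cv2.minAreaRect((t[:,:2]*1000).astype(np.float32)); print("fin top rect mm",r); B=cv2.boxPoints(r);print(B)
f=cv2.fitLine((t[:,:2]).astype(np.float32),cv2.DIST_L2,0,.01,.01).ravel();print("yaw",np.arctan2(f[1],f[0]),f)
a=q[(q[:,2]<.125)];print("low arm",len(a),a.mean(0) if len(a) else '')
b=(h[...,2]<70)&(u>200)&(u<340)&(v>5)&(v<50)
r=cv2.minAreaRect(np.argwhere(b)[:,::-1].astype(np.float32)); B=np.array([onplane(c,*p,.142)[:2] for p in cv2.boxPoints(r)]);print("bar",B,B.mean(0)); q=P[b];print(np.percentile(q[:,2],[5,50,95]))
t=q[(q[:,2]>.138)];f=cv2.fitLine((t[:,:2]).astype(np.float32),cv2.DIST_L2,0,.01,.01).ravel();print(f)
p0,p1=onplane(c,170,108,.102),onplane(c,367,123,.102);print("front edge",p0,p1,np.arctan2(p1[0]-p0[0],p0[1]-p1[1]))
E
```

```text
621 441 0.1370386859534456
fin top rect mm ((477.75927734375, -90.61007690429688), (11.012155532836914, 42.4569206237793), 89.99335479736328)
[[456.53018 -96.11369]
 [498.9871  -96.11862]
 [498.98837 -85.10646]
 [456.53146 -85.10153]]
yaw -0.0051515615 [ 0.9999867  -0.00515154  0.4782951  -0.09069604]
low arm 176 [ 0.5083932  -0.09055904  0.11060092]
bar [[ 0.55333201 -0.01718344]
 [ 0.56654535 -0.01580045]
 [ 0.58748403 -0.12354898]
 [ 0.5744379  -0.12641826]] [ 0.57044982 -0.07073778]
[0.14328019 0.14620026 0.14789606]
[ 0.18895654 -0.98198545  0.5695988  -0.07098685]
front edge [0.47534979 0.0186073  0.102     ] [ 0.51835005 -0.19516299  0.102     ] 0.19850272669411892
```

```bash
python3 -m inch '[[0,0,0,0,0,0.065],[0,0,0,0,0,0.064],[0.65,-0.4,0,0,0,0],[0.65,-0.4,0.5,0,0,0],[0,0,0.8,0,0,0]]'; python3 -m inch '[[0,0,0.8,0,0,0],[0,0,0.8,0,0,0],[0,0,0,0,0,0]]';python3 - <<'E'
from h import *
s,c=wrist(); cv2.imwrite("pics/w2.png",c["img"][:,:,::-1]);print(s["ee_pos"],R.from_quat(s["eef_rot"]).as_matrix()[:,0])
E
```

```text
time: 3.05
ee_pos: [0.4756, -0.0894, 0.2424]
eef_rot: [1.0, 0.002, 0.001, -0.0]
ft_force: [-0.6, -0.6, -0.3]
width: 0.0521
time: 3.42
ee_pos: [0.4724, -0.0907, 0.1768]
eef_rot: [1.0, 0.001, -0.002, -0.001]
ft_force: [0.8, -0.3, 0.9]
width: 0.0523
[ 0.47244966 -0.09065093  0.17676906] [ 0.99999096  0.00150033 -0.00397778]
```

View pics/w2.png

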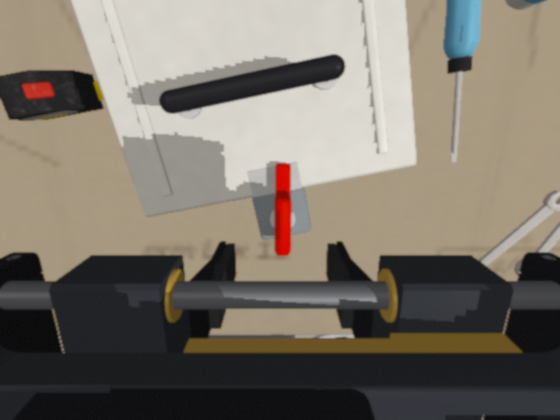

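Fin stands vertical at u≈283, centred between the fingers (215–345). Going down to grip.

```bash
python3 -m inch '[[0.04,0,0.6,0,0,0],[0,0,0.6,0,0,0],[0,0,0.45,0,0,0],[0,0,0,0,0,0]]'; python3 -m inch '[[0,0,0,0,0,0],[0,0,0,0,0,0],[0,0,0,0,0,0],[0,0,0,0,0,0]]' -1 25
```

```text
time: 3.98
ee_pos: [0.4754, -0.0902, 0.1124]
eef_rot: [1.0, 0.001, -0.0, -0.0]
ft_force: [0.0, 0.1, -0.1]
width: 0.0521
time: 4.47
ee_pos: [0.4758, -0.0901, 0.1128]
eef_rot: [1.0, 0.001, 0.0, 0.0]
ft_force: [-0.1, -0.4, -0.2]
width: 0.0198
```

```bash
python3 -m inch '[[0,0,0,0,0,0],[0,0,0,0,0,0]]'; python3 -m inch '[[-0.03,0,0,0,0,0.04],[0,0,0,0,0,0.06],[0,0,0,0,0,0.06],[0,0,0,0,0,0.06],[0,0,0,0,0,0]]'
```

```text
time: 4.72
ee_pos: [0.4758, -0.0917, 0.1127]
eef_rot: [1.0, 0.001, 0.0, 0.001]
ft_force: [1.3, -6.8, 0.4]
width: 0.0114
time: 5.35
ee_pos: [0.4754, -0.0931, 0.1128]
eef_rot: [0.973, -0.229, 0.002, 0.001]
ft_force: [5.3, -10.6, -5.1]
width: 0.0118
```

```bash
python3 -m inch '[[0.045,0.047,0,0,0,0.05],[0,0,0,0,0,0.06],[0,0,0,0,0,0.06],[0,0,0,0,0,0.06],[0,0,0,0,0,0.06]]'; python3 -m inch '[[0,0,0,0,0,0.06],[0,0,0,0,0,0.06],[0,0,0,0,0,0],[0,0,0,0,0,0]]'
```

```text
time: 5.98
ee_pos: [0.4742, -0.0946, 0.1127]
eef_rot: [0.86, -0.51, -0.0, 0.001]
ft_force: [-7.4, -7.1, 4.1]
width: 0.0118
time: 6.48
ee_pos: [0.4744, -0.0959, 0.1073]
eef_rot: [0.848, -0.53, -0.005, 0.007]
ft_force: [-4.6, -0.4, 31.4]
width: 0.0119
```

```bash
python3 - <<'E'
from h import *
s=read_state();x=R.from_quat(s["eef_rot"]).as_matrix()[:,0];print(np.arctan2(x[1],x[0]),s["joint_positions"])
s,c=wrist(); cv2.imwrite("pics/w3.png",c["img"][:,:,::-1])
E
```

```text
-1.1181062513320867 [ 0.15422915  0.13990051 -0.05921253  1.95017197  0.01883622  1.06685552
 -2.60258429]
```

View pics/w3.png

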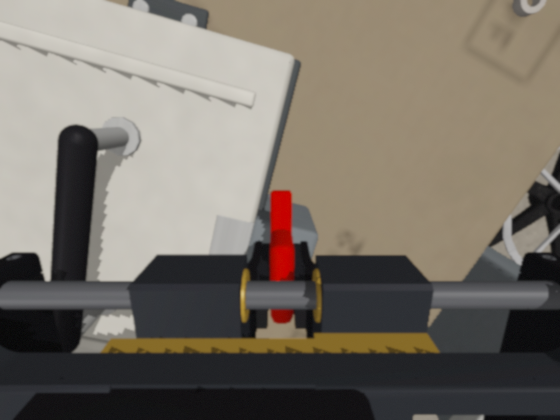

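Wrist view: the red arm, (280,190) to (283,320), stands outside the lid edge. The last joint is at its range end, so I'll let go, back off and measure the button angle.

```bash
python3 -m inch '[[0,0,0,0,0,0],[0,0,0,0,0,0],[0,0,0,0,0,0]]' -0.2; python3 -m inch '[[0,0,-0.2,0,0,-0.085],[0,0,-0.8,0,0,-0.085],[0,0,-0.8,0,0,-0.085],[0,0,-0.8,0,0,0],[0,0,-0.4,0,0,0]]';python3 - <<'E'
from h import *
s,c=wrist(); print(s["joint_positions"],s["ee_pos"])
c2=camera("top")
for n,c in(("w",c),("t",c2)):
    im=c["img"];P=cloud(c)
    cv2.imwrite(f"pics/{n}4.png",im[:,:,::-1])
    q=P[red(im)]; t=q[(q[:,2]>.131)&(q[:,2]<.143)&(np.hypot(q[:,0]-.475,q[:,1]+.092)<.06)]
    if len(t)<20: print(len(t));continue
    f=cv2.fitLine(t[:,:2].astype(np.float32),cv2.DIST_L2,0,.01,.01).ravel(); print(n,len(t),f,np.arctan(f[1]/f[0]))
E
```

```text
time: 6.9
ee_pos: [0.4707, -0.0956, 0.1028]
eef_rot: [0.847, -0.531, -0.009, 0.009]
ft_force: [-0.4, 0.5, 1.8]
width: 0.0315
time: 7.52
ee_pos: [0.4743, -0.0951, 0.2244]
eef_rot: [0.957, -0.288, -0.01, 0.006]
ft_force: [-0.3, -0.5, -0.2]
width: 0.035
[ 0.18852762  0.04086818 -0.09285395  1.79903135  0.01149897  1.32304328
 -2.06321375] [ 0.47426908 -0.09512861  0.2243504 ]
w 639 [ 0.4416689  -0.8971781   0.47713205 -0.09448316] -1.1133384
0
```

View pics/w4.png

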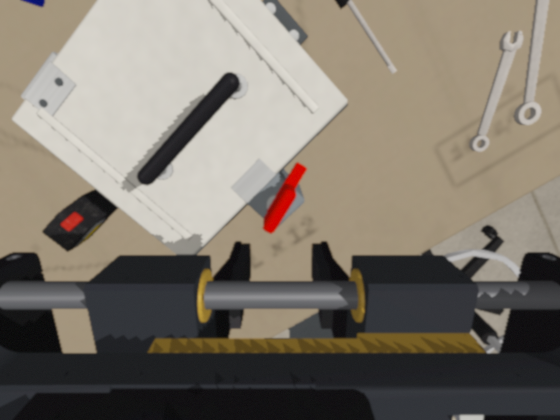

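Angle is about 1.31 (fin yaw −1.113, case yaw ≈0.195), so it's clear but only just. The bar grasp needs a half turn of the tool anyway, so I'll do that now and then regrip the button to push it further.

```bash
python3 -m inch '[[0,0,0,0,0,-0.088],[0,0,0,0,0,-0.088],[0,0,0,0,0,-0.088],[0,0,0,0,0,-0.088],[0,0,0,0,0,-0.088]]' 0; python3 -m inch '[[0,0,0,0,0,-0.088],[0,0,0,0,0,-0.088],[0,0,0,0,0,-0.088],[0,0,0,0,0,-0.088],[0,0,0,0,0,-0.088]]';  python3 -m inch '[[0,0,0,0,0,-0.088],[0,0,0,0,0,-0.088],[0,0,0,0,0,-0.088],[0,0,0,0,0,0],[0,0,0,0,0,0]]';python3 - <<'E'
from h import *
s,c=wrist(); M=R.from_quat(s["eef_rot"]).as_matrix(); print(s["joint_positions"],s["ee_pos"],M.round(3).tolist(),np.arctan2(M[1,0],M[0,0]))
cv2.imwrite("pics/w5.png",c["img"][:,:,::-1])
E
```

```text
time: 8.25
ee_pos: [0.4731, -0.0949, 0.2213]
eef_rot: [0.985, 0.17, -0.013, 0.0]
ft_force: [-0.2, 1.1, -0.3]
width: 0.0433
time: 8.88
ee_pos: [0.4732, -0.0949, 0.2213]
eef_rot: [0.807, 0.591, -0.012, -0.006]
ft_force: [-0.4, 0.2, 0.5]
width: 0.0433
time: 9.5
ee_pos: [0.4736, -0.095, 0.2223]
eef_rot: [0.619, 0.785, -0.009, -0.008]
ft_force: [-0.3, 0.7, -0.5]
width: 0.0433
[ 0.23501509  0.04488773 -0.14084975  1.79932082  0.01395957  1.32158171
  0.32674504] [ 0.47356082 -0.09498422  0.2223278 ] [[-0.234, 0.972, -0.024], [0.972, 0.234, -0.005], [0.001, -0.025, -1.0]] 1.806903889130291
```

View pics/w5.png

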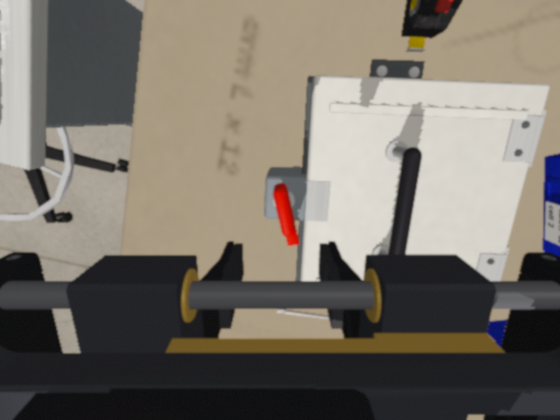

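```bash
python3 -m inch '[[0,0,0,-0.0117,0,0],[0,0,0,0,0,-0.053],[0,0,0,0,0,-0.053],[0.04,0.06,0.6,0,0,0],[0,0,0,0,0,0]]' 0; python3 - <<'E'
from h import *
s,c=wrist(); M=R.from_quat(s["eef_rot"]).as_matrix(); print(s["ee_pos"],M.round(3).tolist(),np.arctan2(M[1,0],M[0,0]))
cv2.imwrite("pics/w6.png",c["img"][:,:,::-1])
im=c["img"];P=cloud(c)
q=P[red(im)]; t=q[(q[:,2]>.131)&(q[:,2]<.143)&(np.hypot(q[:,0]-.475,q[:,1]+.092)<.06)]
f=cv2.fitLine(t[:,:2].astype(np.float32),cv2.DIST_L2,0,.01,.01).ravel(); print(len(t),f,np.arctan(f[1]/f[0]))
E
```

```text
time: 10.18
ee_pos: [0.4743, -0.0924, 0.1979]
eef_rot: [0.527, 0.85, 0.0, -0.001]
ft_force: [-0.2, 0.2, 0.4]
width: 0.0439
[ 0.47429792 -0.092355    0.19793581] [[-0.445, 0.895, -0.001], [0.895, 0.445, 0.001], [0.002, -0.001, -1.0]] 2.0322017163049337
733 [ 0.44640058 -0.89483327  0.47490907 -0.09160239] -1.1080575
```

View pics/w6.png

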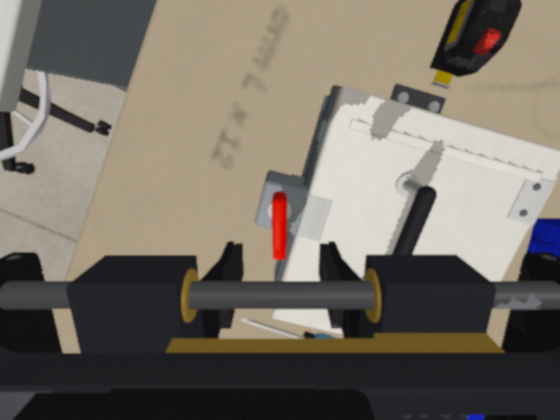

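Fin is vertical at u≈280 (rows 193–258), centred and aligned with the jaws.

```bash
python3 -m inch '[[0,0,0.7,0,0,0],[0,0,0.7,0,0,0],[0,0,0.7,0,0,0],[0,0,0,0,0,0]]'; python3 -m inch '[[0,0,0,0,0,0],[0,0,0,0,0,0],[0,0,0,0,0,0],[0,0,0,0,0,0],[0,0,0,0,0,0]]' -1 25;  python3 -m inch '[[0,0,0,0,0,0.03],[0,0,0,0,0,0.03],[0,0,0,0,0,0.03],[0,0,0,0,0,0],[0,0,0,0,0,0]]'
```

```text
time: 10.72
ee_pos: [0.4745, -0.0925, 0.1145]
eef_rot: [0.527, 0.85, 0.0, -0.001]
ft_force: [-0.7, 0.1, 0.8]
width: 0.0439
time: 11.35
ee_pos: [0.4736, -0.0937, 0.1155]
eef_rot: [0.527, 0.85, -0.001, -0.001]
ft_force: [-10.0, -3.7, 11.2]
width: 0.0117
time: 11.98
ee_pos: [0.4733, -0.0938, 0.1155]
eef_rot: [0.605, 0.797, -0.001, -0.001]
ft_force: [-12.9, -3.5, 12.3]
width: 0.012
```

```bash
python3 -m inch '[[0,0,0,0,0,0],[0,0,0,0,0,0],[0,0,0,0,0,0]]' -0.2; python3 -m inch '[[0,0,-0.7,0,0,0],[0,0,-0.8,0,0,0],[0,0,-0.8,0,0,0],[0,0,0,0,0,0]]' 0; python3 - <<'E'
from h import *
s,c=wrist(); M=R.from_quat(s["eef_rot"]).as_matrix(); print(s["joint_positions"],s["ee_pos"],M.round(3).tolist(),np.arctan2(M[1,0],M[0,0]))
cv2.imwrite("pics/w7.png",c["img"][:,:,::-1])
im=c["img"];P=cloud(c);v,u=np.mgrid[:420,:560]
q=P[red(im)]; t=q[(q[:,2]>.131)&(q[:,2]<.143)&(np.hypot(q[:,0]-.475,q[:,1]+.092)<.06)]
f=cv2.fitLine(t[:,:2].astype(np.float32),cv2.DIST_L2,0,.01,.01).ravel(); print(len(t),f,np.arctan(f[1]/f[0]))
h=cv2.cvtColor(im,cv2.COLOR_RGB2HSV)
b=(h[...,2]<70)&(P[...,2]>.138)&(P[...,2]<.152)&(np.hypot(P[...,0]-.57,P[...,1]+.071)<.065)
q=P[b][:,:2];f=cv2.fitLine(q.astype(np.float32),cv2.DIST_L2,0,.01,.01).ravel();print("bar",len(q),f)
E
```

```text
time: 12.35
ee_pos: [0.4756, -0.0923, 0.1152]
eef_rot: [0.604, 0.797, 0.001, 0.0]
ft_force: [-0.2, 0.5, -0.9]
width: 0.0314
time: 12.85
ee_pos: [0.4768, -0.0925, 0.2095]
eef_rot: [0.604, 0.797, 0.002, 0.002]
ft_force: [0.9, 0.6, 0.7]
width: 0.0432
[ 0.22843327  0.03696275 -0.13326294  1.83454421  0.00454775  1.26530493
  0.36809334] [ 0.47677302 -0.09251267  0.20951357] [[-0.271, 0.963, 0.005], [0.963, 0.271, 0.0], [-0.001, 0.005, -1.0]] 1.8449702959910141
659 [ 0.26280358 -0.96484935  0.47452447 -0.09178775] -1.3048695
bar 1645 [ 0.19415948 -0.98096997  0.5649864  -0.05343401]
```

View pics/w7.png

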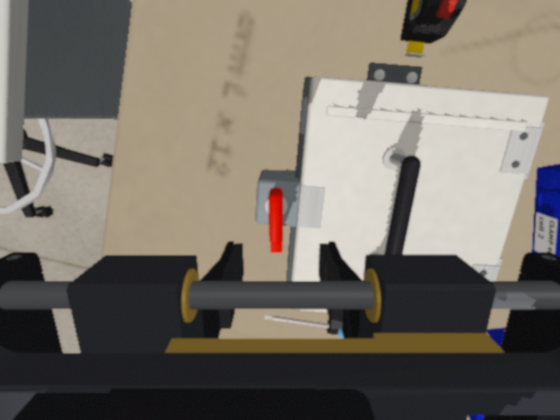

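Red fin at u≈276 is well clear of the lid: angle ≈1.50. The lid is shut. Next, the bar.

```bash
python3 -m inch '[[0.08,0,0,0,0,0.038],[0,0.8,0,0,0,0],[0,0.8,0,0,0,0],[0,0.78,0,0,0,0],[0,0,0,0,0,0]]' 0.2; python3 -m inch '[[0,0,0,0,0,0]]';python3 - <<'E'
from h import *
s,c=wrist(); M=R.from_quat(s["eef_rot"]).as_matrix(); print(s["ee_pos"],M.round(3).tolist(),np.arctan2(M[1,0],M[0,0]))
cv2.imwrite("pics/w8.png",c["img"][:,:,::-1])
d=np.array([-.194,.981]);print(np.dot(np.array([.569,-.071])-s["ee_pos"][:2],np.array([[.981,.194],[-.194,.981]]).T))
E
```

```text
time: 13.52
ee_pos: [0.5685, -0.07, 0.2052]
eef_rot: [0.635, 0.773, 0.0, -0.001]
ft_force: [0.3, -0.1, -0.3]
width: 0.0525
time: 13.65
ee_pos: [0.567, -0.0712, 0.2061]
eef_rot: [0.635, 0.772, -0.0, -0.001]
ft_force: [0.7, 0.3, -0.6]
width: 0.0521
[ 0.5670395  -0.07118038  0.20609571] [[-0.193, 0.981, -0.001], [0.981, 0.193, 0.001], [0.001, -0.001, -1.0]] 1.7650730351143964
[ 0.00195824 -0.00020338]
```

View pics/w8.png

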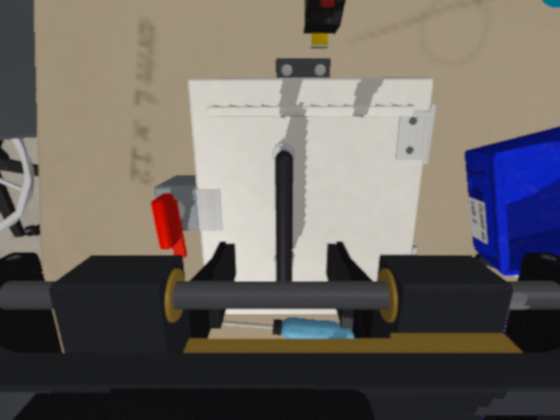

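Bar is vertical at u≈284 (ends at row 155), between the fingers at 215–345. Shift about 1.5 mm, go down and grip.

```bash
python3 -m inch '[[0,0.04,0.7,0,0,0],[0,0,0.7,0,0,0],[0,0,0.7,0,0,0],[0,0,0,0,0,0]]'; python3 -m inch '[[0,0,0,0,0,0],[0,0,0,0,0,0],[0,0,0,0,0,0],[0,0,0,0,0,0],[0,0,0,0,0,0]]' -1 60;  python3 -m inch '[[0,0,0,0,0,0],[0,0,0,0,0,0]]'
```

```text
time: 14.2
ee_pos: [0.5675, -0.071, 0.1215]
eef_rot: [0.635, 0.772, -0.001, -0.001]
ft_force: [0.2, -0.6, 0.9]
width: 0.0519
time: 14.82
ee_pos: [0.5693, -0.0707, 0.1234]
eef_rot: [0.635, 0.772, 0.0, -0.0]
ft_force: [-3.1, -0.8, 3.1]
width: 0.0124
time: 15.08
ee_pos: [0.5693, -0.0707, 0.1233]
eef_rot: [0.635, 0.772, 0.0, -0.0]
ft_force: [-4.0, -0.5, 3.9]
width: 0.0122
```

```bash
python3 -m inch '[[0,0.02,-0.05,0,0,0],[0,0.02,-0.05,0,0,0],[0,0.02,-0.05,0,0,0],[0,0,0,0,0,0]]'; python3 -m inch '[[0,0.02,-0.05,0,0,0],[0,0.02,-0.05,0,0,0],[0,0,0,0,0,0],[0,0,0,0,0,0]]'
```

```text
time: 15.58
ee_pos: [0.5702, -0.0705, 0.1262]
eef_rot: [0.635, 0.772, -0.001, -0.002]
ft_force: [3.0, -1.5, -16.8]
width: 0.0126
time: 16.08
ee_pos: [0.5737, -0.0699, 0.1339]
eef_rot: [0.635, 0.772, 0.001, 0.0]
ft_force: [-0.9, -2.4, -6.3]
width: 0.0122
```

Broke loose gently (bar up 10.6 mm, ≈0.08 rad). Continue to ≈0.2 rad.

```bash
python3 -m inch '[[0,0.025,-0.05,0,0,0],[0,0.025,-0.05,0,0,0],[0,0.025,-0.05,0,0,0],[0,0,0,0,0,0]]'; python3 -m inch '[[0,0.025,-0.05,0,0,0],[0,0.025,-0.05,0,0,0],[0,0.025,-0.05,0,0,0],[0,0,0,0,0,0],[0,0,0,0,0,0]]';python3 - <<'E'
from h import *
s,c=wrist(); c1=camera("scene");c2=camera("top")
cv2.imwrite("pics/w9.png",c["img"][:,:,::-1]);cv2.imwrite("pics/s9.png",cv2.resize(c1["img"][140:310,220:420,::-1],None,fx=3,fy=3))
ex=np.array([.981,.194]);o=np.array([.569,-.071])
for n,c in(("w",c),("s",c1),("t",c2)):
    im=c["img"];P=cloud(c);h=cv2.cvtColor(im,cv2.COLOR_RGB2HSV)
    xc=(P[...,:2]-o)@ex-.125; yc=(P[...,:2]-o)@np.array([-.194,.981])
    m=(h[...,1]<50)&(h[...,2]>130)&(xc<-.02)&(xc>-.21)&(abs(yc)<.105)&(P[...,2]>.095)&(P[...,2]<.165)&~((abs(xc+.125)<.03)&(abs(yc)<.065))
    if m.sum()>100: print(n,m.sum(),"lid slope",np.arctan(-np.polyfit(xc[m],P[...,2][m],1)[0]))
E
```

```text
time: 16.58
ee_pos: [0.5763, -0.0694, 0.1394]
eef_rot: [0.635, 0.772, 0.0, -0.0]
ft_force: [-3.3, -1.2, -6.3]
width: 0.0126
time: 17.2
ee_pos: [0.5794, -0.0687, 0.1452]
eef_rot: [0.635, 0.772, 0.001, 0.0]
ft_force: [-0.5, -2.0, -9.0]
width: 0.0126
w 43199 lid slope 0.1741318553087918
s 2386 lid slope 0.16592958533122423
t 3173 lid slope 0.17123799243763643
```

View pics/s9.png

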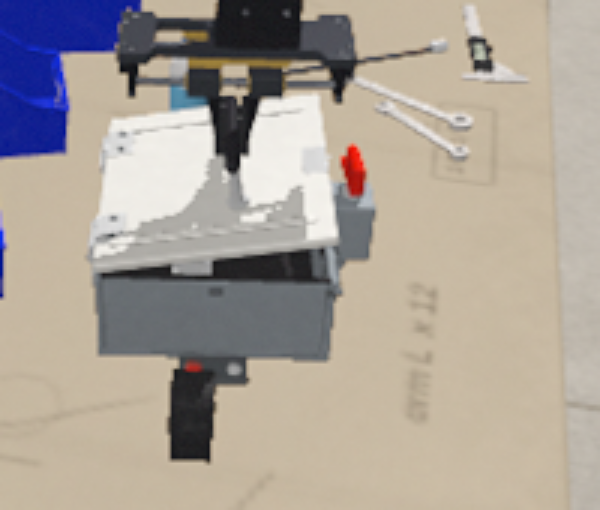

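View pics/w9.png

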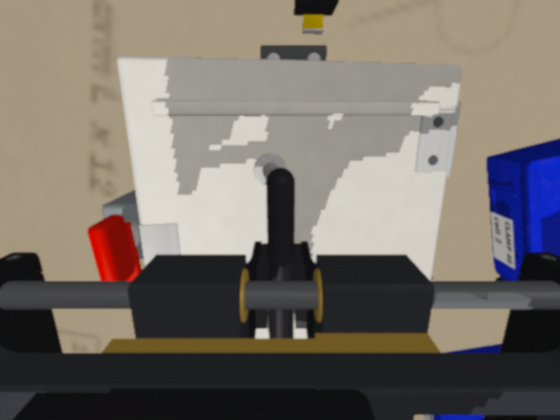

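Lid open about 0.17 rad (three views agree to within 0.01), bar held at (281,200–300) between the fingers, button clear and the bystanders untouched. A little higher, then settle.

```bash
python3 -m inch '[[0,0.025,-0.05,0,0,0],[0,0.025,-0.05,0,0,0],[0,0,0,0,0,0],[0,0,0,0,0,0],[0,0,0,0,0,0]]'; python3 -m inch '[[0,0,0,0,0,0],[0,0,0,0,0,0],[0,0,0,0,0,0],[0,0,0,0,0,0],[0,0,0,0,0,0]]';python3 - <<'E'
from h import *
s,c=wrist(); c1=camera("scene");c2=camera("top");print(s["joint_vel"].round(4),s["ee_pos"])
ex=np.array([.981,.194]);o=np.array([.569,-.071])
for n,c in(("w",c),("s",c1),("t",c2)):
    im=c["img"];P=cloud(c);h=cv2.cvtColor(im,cv2.COLOR_RGB2HSV)
    xc=(P[...,:2]-o)@ex-.125; yc=(P[...,:2]-o)@np.array([-.194,.981])
    m=(h[...,1]<50)&(h[...,2]>130)&(xc<-.02)&(xc>-.21)&(abs(yc)<.105)&(P[...,2]>.095)&(P[...,2]<.165)&~((abs(xc+.125)<.03)&(abs(yc)<.065))
    if m.sum()>100: print(n,m.sum(),"lid slope",np.arctan(-np.polyfit(xc[m],P[...,2][m],1)[0]))
P=cloud(c2)
for n,(a,b) in dict(tape=(232,236),sd=(412,200),glue=(447,182)).items(): print(n,P[b,a])
E
```

```text
time: 17.98
ee_pos: [0.5817, -0.0683, 0.1493]
eef_rot: [0.635, 0.772, 0.001, 0.0]
ft_force: [5.3, -1.2, -12.1]
width: 0.0123
time: 18.6
ee_pos: [0.5817, -0.0683, 0.1493]
eef_rot: [0.635, 0.772, 0.001, 0.0]
ft_force: [6.2, -1.8, -11.2]
width: 0.0124
[ 0.0011 -0.0012 -0.     -0.     -0.0009  0.0001 -0.0005] [ 0.58165141 -0.06829716  0.14925753]
w 42734 lid slope 0.2070599680273665
s 2361 lid slope 0.1968971539133604
t 3157 lid slope 0.20413658770010643
tape [0.5655823  0.12065275 0.06927866]
sd [ 0.53968394 -0.10417992  0.5649344 ]
glue [ 0.66310103 -0.31156422  0.10122585]
```

```bash
python3 -c "
from bench import close_job
print(close_job())"
```

```text
the job is handed in; nothing more can be done
None
```

The lid is vented and held by its bar at about 0.20 rad, with its front edge about 4 cm up. I handed the job in at about 19 s of the 42 s; it gave no verdict.

**Turnbutton:** It stood at about 0.2 rad at the start. The first turn brought it to about 1.31 rad, where the last joint reached its range limit: I read -2.6026 against a listed -2.6. That was a planning slip; whether the judge counts it, I can't tell. I regripped with the tool half a turn round and took the button to about 1.50 rad.

**Lid:** I pulled the bar along its arc in 2 mm steps. The gasket let go smoothly at a pull of about 17 N, and the lid was at about 0.08 rad just after.

**Last checks:**
- **Lid angle:** the three cameras gave 0.197, 0.204 and 0.207 rad.
- **Stillness and grip:** the arm was still, and the grip held at 60 N with a finger width of 12.4 mm. That is under the bar's 14 mm, and I put it down to the pads compressing.
- **Turnbutton:** its angle was not measured again after the lid opened, but the pictures show it clear of the lid.
- **Bystanders:** the tape measure and glue bottle were within about 1 mm of where they started. The arm hid the screwdriver from the top camera, so it has no final number. The last wrist picture that showed it, before the bar was gripped, had it lying beside the case, and the arm never went near it.

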